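# Hang the readout unit on the sand tester's sloping face

## Robot

A 7-joint arm with a two-finger parallel gripper is mounted at the origin on the work surface. World frame = base frame: x ahead of the robot, y to its left, z up, the work surface at z = 0. Lengths are in m, angles in rad, forces in N, time in s.
With the tool pointing down it reaches from about 0.35 to 0.9 m from the base axis. Payload 7.2 kg.
Tool frame: the origin (TCP) lies between the finger pads; the fingertips stand 25 mm ahead of it and the grasp point (between the pads) lies 6 mm ahead of it (bot.nose_length is the z of the fingertips in the tool frame, in m); z points along the fingers, y is the line along which they close (so a half turn about z gives the same grasp; the last joint's range is limited). The gripper opens to 85 mm and grips with 20 to 120 N. Pads are 22 mm wide; open, the fingers measure 114 mm over their backs; the gripper's body (76 mm by 85 mm) begins 54 mm behind the grasp point. The pads swing forward as they close: fully open they stand 13 mm farther back than shut.
Start: joints at [1.123, 0.411, -0.013, 1.596, 0.006, 1.134, -0.082], TCP at [0.232, -0.58, 0.256] pointing down, gripper open.
Joint ranges: [-2.95, 2.95], [-0.29, 1.99], [-1.47, 1.44], [0.14, 2.54], [-1.03, 4.17], [0.13, 1.85], [-2.86, 2.86]. Speed limits (rad/s): [2.39, 2.39, 3.01, 3.01, 3.14, 3.14, 3.14].

## Interface

Orientations are given as a unit quaternion [w, x, y, z].
In Python, from bench import bot gives the robot as it stands. The module is installed in compiled form; this text tells all that it offers.
- The arm moves only by the shell command python3 -m pendant 'ROWS' [FORCE]. ROWS is JSON, a list of rows, each a list of 5 numbers: the shift along the tool's x, y, z in mm, then the turn about the tool's z in rad, then the finger opening in mm, from 0 to 85.4. In form: [[x, y, z, twist, hand], ...]. A call has 1 to 12 rows; each row is the pose to reach, as a shift and turn from the pose commanded when the call began, along the tool's axes at that moment; what a row does not reach only later rows make up. A row lasts 1/8 s, in which the tool goes at most 62.5 mm and 10.7 degrees, less where a joint would pass 70% of its speed; a pose out of reach is approached as far as the arm can. A call with a gripper value outside its range is refused whole. The fingers move at their own pace and stop on an object; FORCE is the grip in N (left out, the last holds). Time passes only in rows, so rows that repeat a pose let the fingers close. It gives the time, the measured TCP pose, the force, the opening and the grip force at its end, in the units of the state.
- bot.state(): the state, without advancing time (a new reading comes with each control period).
- bot.snapshot(name): name is "scene" or "top" or "wrist"; returns a dict with "frame" (400x640x3 uint8, blue, green, red), "mtx" (3x3 intrinsics, pixels), "rvec" (rotation vector, rad) and "tvec" (3), from world to camera coordinates, as OpenCV has them; the wrist camera has in their place "tool_from_camera" (4x4, takes a point from camera to tool coordinates, whose origin is the TCP and whose axes are the flange's). Camera axes: x right, y down, z forward; pixel columns grow to the right and rows downward; lengths in m; the calibration is good to about 2 mm. A picture is of the moment at which its call begins: read the wrist's pose just before it. There is no depth.
- bot.close_job(): hands the job in; it is judged then, once.
Trained networks look in the newest picture that a camera, given by its name, has taken for a name from the list of things; names that differ only in an ending like _2 or _b are one class to them, and where a whole thing is asked for, a point or a joint stands for the part that bears it (a point fixed in the world has none). Each returns a list of dicts, best first, with "conf" (0 to 1); they miss things now and then, are a little off and sometimes report something else, mostly with a low value. They report only what shows in the picture. A call takes as long as a camera call. They do not tell look-alikes from the thing itself.
- bot.search_frame(camera, label): "location" ([x, y, z] in m, in world coordinates, good to about 4 mm: the middle of the surface that is visible of it).
The state is a dict: "time_s": time; "joint_pos": joint angles; "qd": joint speeds; "effort": joint torques, N m; "tool_pos": TCP position; "orientation": TCP orientation; "contact_force": force on the tool from outside, world axes, zero at the start; "torque": the same for the moment, N m; "finger_gap": opening from 0.0 (shut) to 1.0 (fully open); "grasp_force": force on a finger pad.
Only numpy, scipy, OpenCV 4.12 (cv2) and the standard library are available. Lean on these libraries where they do the work, as an engineer would, in place of code of your own. Each camera call takes 0.05 s, during which the arm holds its last target. There are 200 camera calls.

## Task

Hang the readout unit (the one whose back plate has two keyhole slots) on the sloping face of the sand tester: lower its keyholes over the two stud heads until the plate lies flat on the face, then slide it down the slope until it is fully home and the spring catch has snapped out behind its top edge, and let go. Feel for the studs and push gently, the face must not be forced; leave everything else on the bench where it is.

Things in the scene. Friction and masses are not known exactly. Their poses are not given: they have to be found in the camera images.
- unit_box (a point): Centre of the readout unit's cream housing, 44 (x) x 40 (y) x 40 mm (z), half-way up. The loose unit (about 0.35 kg) lies plate down on the bench; grasp the housing across its 40 mm. x points to the plate's top edge, y left, z out of the plate, away from its underside. From here the plate's underside is at z -26 mm, its upper side -20, top edge x +29, bottom edge x -41, sides y +-58.
- unit_hole_left (a point): Centre of the round hole of the unit's left keyhole, on the underside of its steel plate (70 x 116 x 6 mm); at x -9, y +40, z -26 mm from unit_box, same axes. Both keyholes: round hole 20 mm across, from which a slot 10 mm wide runs towards the top edge (+x) and ends 21.5 mm from the hole's centre. Fully home, the stud stands 18 mm from the hole's centre, at the slot's end.
- unit_hole_right (a point): The same for the right keyhole: at x -9, y -40, z -26 mm from unit_box.
- face: Fixed sloping face (cream, 190 mm wide) of the sand tester, facing the robot, rising at 35 degrees. Origin on the surface, midway between the nominal places of the two studs; x up the slope, y left, z out of the face. It runs from x -120 to +60 mm. It takes light pushes only: over 60 N, even briefly, on face, studs and catch together harms it; 10 N to press, 25 N to slide is enough.
- stud_left (a point): NOMINAL foot of the left stud, at y +40 mm on the face. Both studs and the catch sit on one clamped bar: together they are truly -12 to +12 mm off this in the face's x (not measured); find them by feel or sight. Stud: shank 7 mm, round head 16 mm across, underside 7 to 8.5 mm and top 11.8 mm above the face. A plate on the heads is 11.8 mm up; with heads in the holes it goes down flat.
- stud_right (a point): NOMINAL foot of the right stud, at y -40 mm on the face; as the left one.
- catch (a joint): Spring catch: dark steel button 14.5 (along x) x 20 mm between the studs, on their bar, near edge 21.5 mm up from their axes. 0 = fully out (4 mm above the face), 0.004 = pressed level; takes 2 N to start, 4 N to be level. The plate presses it in once the heads are in the holes, and frees it only in the last 1.5 mm of the slide. It rubs on the plate, which must be pushed home.
- spare_box (a point): Centre of the housing of a spare unit of the same outer sizes and axes, but with a plain plate without keyholes. Leave it where it is.
- tube: Steel specimen cylinder, 55 mm across, 110 mm high, origin under its centre. Leave it.
- jar: Closed jar, 60 mm across, 85 mm high, origin under its centre. Leave it.
- driver: Screwdriver lying on the bench. Leave it.
- cup: Open steel cup, 70 mm across, 70 mm high. Leave it.
- brush: Small brush lying on the bench. Leave it.
- weight: Brass weight with a knob, 50 mm across, 60 mm high. Leave it.
Things that resemble listed ones, but are neither listed nor needed, are in the scene too. Leave any orange or red look-alike of the part that bears unit_box alone.

How it is judged:
On the way:
1. the unit lies on the face with both stud heads in the round holes, pressing the catch in, before it is slid down (z of unit_box in the frame of face below 0.0295 m and x of unit_box in the frame of face between -0.007 and 0.026 m and y of unit_box in the frame of face between -0.005 and 0.005 m and value of joint catch above 0.001 m), for 0.05 s.
At the end, for the whole second after the job is handed in: The unit hangs on both studs, flat on the face (within 2.5 mm and 3.4 degrees), upright within 4.6 degrees, within 5 mm of centre across the face, slid down far enough that the spring catch stands out (less than 1.2 mm pressed) behind its top edge (x of unit_box in the frame of face between -0.025 and 0.007 m and y of unit_box in the frame of face between -0.005 and 0.005 m and z of unit_box in the frame of face between 0.023 and 0.0285 m and angle between the z axis of unit_box and the z axis of face, either way round below 0.06 rad and angle between the x axis of unit_box and the x axis of face, either way round below 0.08 rad and value of joint catch below 0.0012 m); the robot touches nothing.
It fails at once if the face, its studs and catch together are pushed with more than 60 N (contact force between face and anything else above 60 N).
It fails at once if a bystander is moved by more than 25 mm (distance of any of spare_box, tube, jar, driver, cup, brush, weight from where it was at the start of the episode above 0.025 m).
It also fails if it takes over 72 s, if anything falls off the work surface, if the arm or the gripper's body presses on something with over 40 N, if the wrist force passes 120 N, or if a joint passes its speed limit or range.

## Working session

There is one attempt and no reset: what is moved stays moved. The work goes in short steps, Python scripts to look and compute and a shell command to move; the robot and the scene stay as the last step left them, time stands still between calls to the robot, and variables do not carry over. Pictures are saved under pics/ and viewed, at most 10 in all, crops included, and the job is handed in when it is done.

```bash
mkdir -p pics
python3 - <<'E'
from bench import bot
import cv2
for c in ("scene","top"):
    s=bot.snapshot(c); cv2.imwrite(f"pics/{c}0.png",s["frame"])
    for l in ["unit_box","unit_hole_left","unit_hole_right","face","stud_left","stud_right","catch","spare_box","tube","jar","cup","weight"]:
        try: print(c,l,[(round(d["conf"],2),[round(float(v),3) for v in d["location"]]) for d in bot.search_frame(c,l)][:4])
        except Exception as e: print(c,l,e)
st=bot.state();print(st)
E
```

```text
scene unit_box [(0.81, [0.38, -0.375, 0.001]), (0.75, [0.414, -0.199, 0.008]), (0.6, [0.543, -0.126, 0.005])]
scene unit_hole_left [(0.75, [0.409, -0.199, 0.004]), (0.61, [0.543, -0.127, 0.008]), (0.58, [0.38, -0.368, 0.004])]
scene unit_hole_right [(0.86, [0.546, -0.127, 0.005]), (0.82, [0.409, -0.198, 0.006]), (0.6, [0.377, -0.371, 0.008])]
scene face [(0.77, [0.686, 0.08, 0.108])]
scene stud_left [(0.72, [0.687, 0.082, 0.105])]
scene stud_right [(0.59, [0.689, 0.078, 0.106])]
scene catch []
scene spare_box [(0.62, [0.55, -0.31, 0.009]), (0.28, [0.439, 0.033, 0.034])]
scene tube [(0.61, [0.739, -0.074, 0.08])]
scene jar [(0.98, [0.75, -0.227, 0.08]), (0.35, [0.545, -0.128, 0.004])]
scene cup [(0.81, [0.561, 0.405, 0.053]), (0.49, [0.748, -0.225, 0.078])]
scene weight [(0.59, [0.44, 0.032, 0.034]), (0.35, [0.546, -0.126, 0.005])]
top unit_box [(0.83, [0.362, -0.351, 0.005]), (0.78, [0.527, -0.11, 0.005]), (0.59, [0.396, -0.189, 0.009])]
top unit_hole_left [(0.8, [0.363, -0.356, 0.01]), (0.69, [0.393, -0.189, 0.005]), (0.16, [0.593, -0.47, 0.022])]
top unit_hole_right [(0.83, [0.36, 
[... 522 characters left out ...]
t_pos': array([ 1.12281808,  0.4111058 , -0.01269083,  1.59623051,  0.00560232,
        1.13429147, -0.08217215]), 'qd': array([ 0.00056921,  0.00013568,  0.00127406, -0.00270487,  0.00166971,
        0.00048356,  0.00028885]), 'effort': array([-9.99809563e-04, -6.00413418e+01,  6.80530239e-01, -2.99735892e+01,
        1.39463964e-02,  1.75769699e-03,  9.93277354e-06]), 'tool_pos': array([ 0.23167572, -0.58046376,  0.25628141]), 'orientation': array([ 9.28544804e-07,  9.82022346e-01,  1.88764698e-01, -2.63636016e-06]), 'contact_force': array([-0.49041704, -0.38288606,  0.04553024]), 'torque': array([ 0.04218779,  0.00334096, -0.02716682]), 'grasp_force': 0.0, 'finger_gap': 1.000227850923105}
```

View pictures.

View pics/scene0.png

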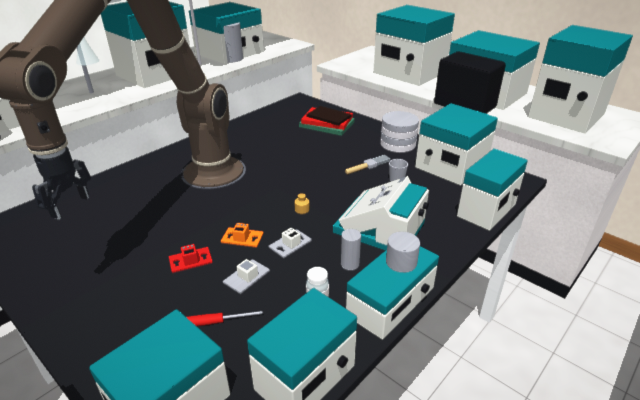

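View pics/top0.png

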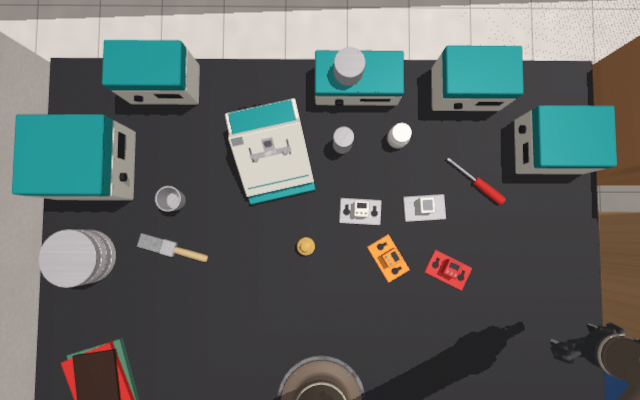

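```bash
cat > h.py <<'E'
import numpy as np, cv2
from bench import bot
from scipy.spatial.transform import Rotation as R
def snap(c):
    st=bot.state(); s=bot.snapshot(c)
    if "rvec" in s: Rm=cv2.Rodrigues(np.array(s["rvec"],float))[0]; t=np.array(s["tvec"],float).ravel()
    else:
        q=st["orientation"]; T=np.eye(4); T[:3,:3]=R.from_quat([q[1],q[2],q[3],q[0]]).as_matrix(); T[:3,3]=st["tool_pos"]
        W=np.linalg.inv(T@s["tool_from_camera"]); Rm,t=W[:3,:3],W[:3,3]
    return s["frame"],np.array(s["mtx"]),Rm,t
def proj(P,K,Rm,t):
    return cv2.projectPoints(np.atleast_2d(np.array(P,float)),cv2.Rodrigues(Rm)[0],t,K,None)[0][:,0]
def onplane(uv,K,Rm,t,z):
    d=(Rm.T@np.linalg.inv(K)@np.c_[np.atleast_2d(uv),np.ones(len(np.atleast_2d(uv)))].T).T
    c=-Rm.T@t; return c+d*((z-c[2])/d[:,2])[:,None]
E
python3 - <<'E'
from h import *
np.set_printoptions(precision=3,suppress=True)
for c in("scene","top"):
    f,K,Rm,t=snap(c); print(c,"cam",-Rm.T@t); print(proj([[0.232,-.58,.256],[.232,-.58,.231],[0,0,0],[.543,-.126,.03],[.528,-.108,.03]],K,Rm,t))
    uv={"scene":[(291,234),(317,274)],"top":[(361,207),(400,129)]}[c]; print(onplane(uv,K,Rm,t,.05),onplane(uv,K,Rm,t,.085))
    cr={"scene":f[170:250,310:450],"top":f[90:225,210:400]}[c]
    cv2.imwrite(f"pics/{c}crop.png",cv2.resize(cr,None,fx=4,fy=4,interpolation=cv2.INTER_CUBIC))
E
```

```text
scene cam [ 1.36  -0.88   0.938]
[[ 68.467 202.989]
 [ 71.447 211.051]
 [212.34  170.383]
 [288.043 240.006]
 [288.791 235.129]]
[[ 0.547 -0.117  0.05 ]
 [ 0.722 -0.192  0.05 ]] [[ 0.579 -0.147  0.085]
 [ 0.747 -0.219  0.085]]
top cam [ 0.468 -0.008  1.349]
[[573.185 336.248]
 [567.554 333.903]
 [320.786 400.599]
 [366.171 205.885]
 [359.793 211.193]]
[[ 0.539 -0.11   0.05 ]
 [ 0.758 -0.22   0.05 ]] [[ 0.537 -0.107  0.085]
 [ 0.75  -0.214  0.085]]
```

View pics/topcrop.png

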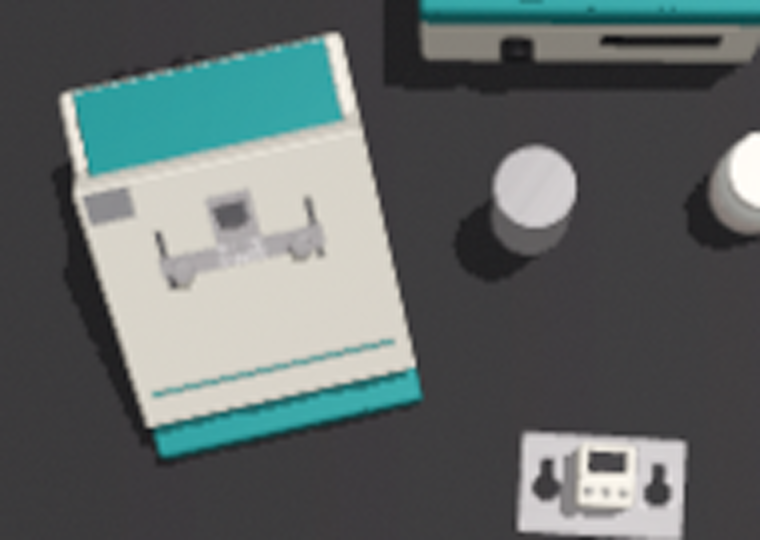

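Run:
```python
from h import *
from scipy.optimize import least_squares
np.set_printoptions(precision=4,suppress=True)
f,K,Rm,t=snap("top")
px=lambda a:(np.array(a,float)+.5)/4-.5+[210,90]
cor=px([(150,425),(415,370),(357,122),(78,190)]); loc=np.array([[-.12,.095,0],[-.12,-.095,0],[.06,-.095,0],[.06,.095,0]])
F=lambda p,l:(R.from_euler('z',p[3])*R.from_euler('y',-np.radians(35))).apply(l)+p[:3]
r=least_squares(lambda p:(proj(F(p,loc),K,Rm,t)-cor).ravel(),[.68,.1,.1,.2]); print("face",r.x,r.fun)
h=px([(180,275),(300,248)])
s=least_squares(lambda q:(proj(F(r.x,[[q[0],.04+q[1],.0118],[q[0],-.04+q[1],.0118]]),K,Rm,t)-h).ravel(),[0,0]);print("stud x,y",s.x,s.fun)
hl=onplane(px([(545,484),(657,490),(519,432),(686,440),(680,540),(517,530)]),K,Rm,t,.006);print(hl)
d=hl[0]-hl[1];print("unit yaw",np.arctan2(-d[0],d[1]),np.linalg.norm(d),"mid",hl[:2].mean(0),"plate ctr",hl[2:].mean(0))
```

```text
face [0.6865 0.1372 0.1125 0.2279] [-0.2598 -0.0397  0.0612 -1.4021  1.0717  1.1502 -0.8829  0.1891]
stud x,y [-0.0089  0.0029] [ 0.2151 -0.0508 -0.2175  0.0432]
[[ 0.5306 -0.0699  0.006 ]
 [ 0.5265 -0.1502  0.006 ]
 [ 0.5679 -0.0513  0.006 ]
 [ 0.5625 -0.1711  0.006 ]
 [ 0.4908 -0.1664  0.006 ]
 [ 0.4977 -0.0499  0.006 ]]
unit yaw -0.05071732593579591 0.08030780826572669 mid [ 0.5286 -0.11    0.006 ] plate ctr [ 0.5297 -0.1097  0.006 ]
```

View pics/scenecrop.png

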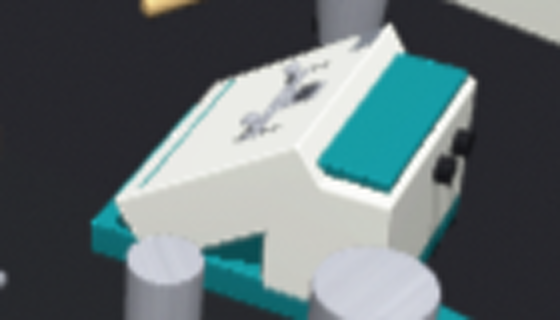

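```bash
python3 -m pendant '[[46,-32,6,0.04,70],[92,-64,11,0.08,70],[137,-97,17,0.13,70],[183,-129,22,0.17,70],[229,-161,28,0.21,70],[275,-193,34,0.25,70],[321,-225,39,0.29,70],[366,-258,45,0.34,70],[412,-290,50,0.38,70],[458,-322,56,0.42,70],[458,-322,56,0.42,70],[458,-322,56,0.42,70]]' 40
python3 - <<'E'
from h import *
f,K,Rm,t=snap("wrist"); st=bot.state(); print(st["tool_pos"],st["orientation"],st["contact_force"])
np.savez("w1.npz",K=K,R=Rm,t=t); cv2.imwrite("pics/w1.png",f)
for l in("unit_box","unit_hole_left"):print(l,[(d["conf"],d["location"]) for d in bot.search_frame("wrist",l)])
print(proj([[.538,-.111,.046],[.53,-.07,.006],[.5265,-.15,.006]],K,Rm,t))
E
```

```text
time_s: 2.95
tool_pos: [0.5374, -0.112, 0.2001]
orientation: [0.0, 1.0, -0.02, -0.0]
contact_force: [-0.6, -0.5, -0.4]
finger_gap: 0.821
grasp_force: 0.0
[ 0.53716307 -0.11283297  0.20026467] [ 3.78578267e-04  9.99787623e-01 -2.06036131e-02 -2.36554632e-04] [-0.78823992 -0.40417436 -0.20651137]
unit_box [(0.91, [0.4096, -0.1751, 0.0029]), (0.74, [0.386, -0.3621, 0.0094]), (0.72, [0.6423, 0.051, 0.0814]), (0.68, [0.5337, -0.1141, 0.0071])]
unit_hole_left [(0.96, [0.4133, -0.1759, 0.0073]), (0.82, [0.5398, -0.1111, 0.0019]), (0.68, [0.3883, -0.3617, 0.0075])]
[[316.9127728  194.51821575]
 [276.68736893 194.12636689]
 [356.16836029 194.40217543]]
```

View pics/w1.png

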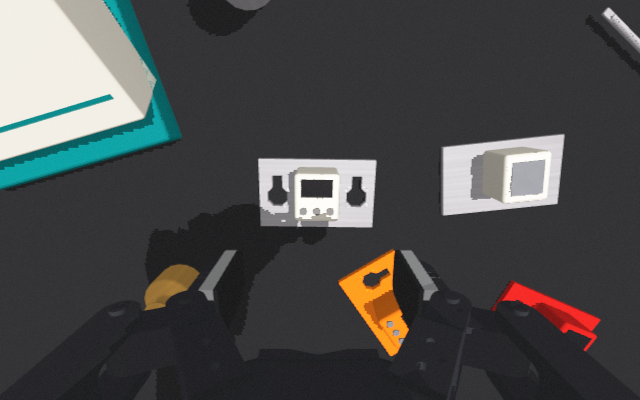

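```bash
python3 -m pendant '[[1,0,50,0,70],[1,0,100,0,70],[1,0,140,0,70],[1,0,162,0,70],[1,0,162,0,70],[1,0,162,0,38],[1,0,162,0,36],[1,0,162,0,36],[1,0,162,0,36],[1,0,162,0,36]]' 25
python3 -m pendant '[[0,0,-5,0,36],[0,0,-20,0,36],[0,0,-60,0,36],[0,0,-110,0,36],[0,0,-160,0,36],[0,0,-180,0,36],[0,0,-180,0,36],[0,0,-180,0,36]]' 25
python3 - <<'E'
from h import *
f,K,Rm,t=snap("wrist"); st=bot.state(); print(st)
cv2.imwrite("pics/w2.png",f)
E
```

```text
time_s: 4.35
tool_pos: [0.5397, -0.112, 0.0399]
orientation: [0.0, 1.0, -0.02, 0.001]
contact_force: [-0.7, -0.8, 7.1]
finger_gap: 0.466
grasp_force: 26.9
time_s: 5.35
tool_pos: [0.5378, -0.1116, 0.2174]
orientation: [-0.0, 1.0, -0.02, -0.001]
contact_force: [0.2, -0.3, -3.8]
finger_gap: 0.461
grasp_force: 26.3
{'time_s': 5.4, 'joint_pos': array([ 0.27902378,  0.33314093, -0.20402296,  1.81636525,  0.07854202,
        1.00223606, -1.5674587 ]), 'qd': array([-2.10549942e-03,  1.18801046e-02,  8.61922888e-04, -2.96437963e-03,
       -1.53363884e-03,  4.49716287e-06, -1.00544156e-03]), 'effort': array([ 2.30920769e-02, -5.47376525e+01, -1.55761667e+00, -2.93269801e+01,
        1.06604808e-02,  1.85401289e-02,  1.28099186e-03]), 'tool_pos': array([ 0.5377565 , -0.1115365 ,  0.21704279]), 'orientation': array([-1.45609313e-04,  9.99798414e-01, -2.00445162e-02, -1.15242051e-03]), 'contact_force': array([-0.92780325,  0.55477244, -2.96899197]), 'torque': array([ 0.03825901, -0.00801167, -0.03016515]), 'grasp_force': 26.278725564479828, 'finger_gap': 0.46577399911314543}
```

View pics/w2.png

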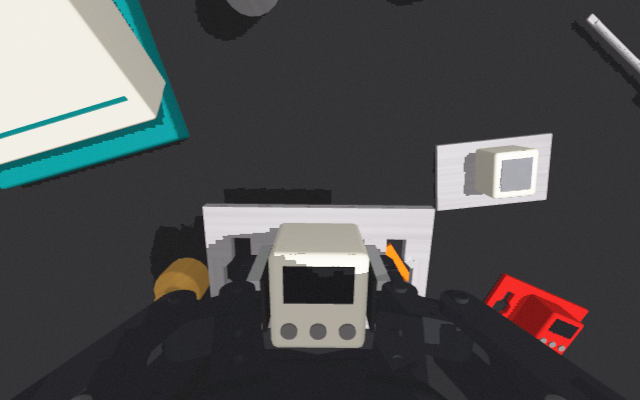

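```bash
python3 -m pendant '[[3,-10,-20,-0.05,36],[8,-50,-45,-0.1,36],[16,-100,-53,-0.15,36],[24,-150,-53,-0.2,36],[30,-200,-53,-0.24,36],[32,-225,-53,-0.268,36],[32,-225,-53,-0.268,36],[32,-225,-53,-0.268,36]]' 25
python3 - <<'E'
from h import *
f,K,Rm,t=snap("wrist"); st=bot.state(); print(st["tool_pos"],st["orientation"])
np.savez("w3.npz",K=K,R=Rm,t=t);cv2.imwrite("pics/w3.png",f)
F=lambda p,l:(R.from_euler('z',p[3])*R.from_euler('y',-np.radians(35))).apply(l)+p[:3]
print(proj(F([.6865,.1372,.1125,.2279],[[-.12,.095,0],[-.12,-.095,0],[.06,-.095,0],[.06,.095,0],[-.0089,.04,.0118],[-.0089,-.04,.0118]]),K,Rm,t))
E
```

```text
time_s: 6.4
tool_pos: [0.5795, 0.1102, 0.2703]
orientation: [0.001, 0.994, 0.113, -0.001]
contact_force: [0.7, -0.7, -3.2]
finger_gap: 0.468
grasp_force: 26.3
[0.57965012 0.10988986 0.27058667] [ 6.05655342e-04  9.93658509e-01  1.12436553e-01 -6.49194738e-04]
[[228.81071383 168.03040095]
 [403.52875616 167.60869073]
 [461.52120662 -32.8638331 ]
 [167.57476767 -32.22079154]
 [264.82349459  77.4689678 ]
 [365.86376403  77.23540346]]
```

View pics/w3.png

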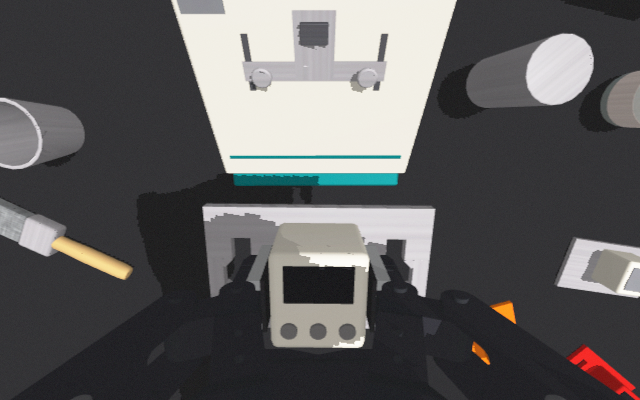

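```bash
cat > fit.py <<'E'
from h import *
from scipy.optimize import least_squares
np.set_printoptions(precision=4,suppress=True)
w=np.load("w3.npz"); W=(w["K"],w["R"],w["t"])
f,*T=snap("top")
px=lambda a:(np.array(a,float)+.5)/4-.5+[210,90]
F=lambda p,l:(R.from_euler('z',p[3])*R.from_euler('y',-np.radians(35))).apply(l)+p[:3]
C=np.array([[-.12,.095,0],[-.12,-.095,0],[.06,-.095,0],[.06,.095,0]])
tc=px([(150,425),(415,370),(357,122),(78,190)]); th=px([(180,275),(300,248)])
def res(p,top=1):
    S=[[p[4],.04,.0118],[p[4],-.04,.0118]]
    r=[(proj(F(p,C[:2]),*W)-[[222,173],[406,173]]).ravel(),(proj(F(p,S),*W)-[[261.5,77],[367.5,77]]).ravel()*1.5]
    # side lines at row 0
    q=proj(F(p,C),*W)
    for a,b,u in((0,3,172),(1,2,456)):
        r.append([q[a,0]+(q[b,0]-q[a,0])*(0-q[a,1])/(q[b,1]-q[a,1])-u])
    if top: r+=[(proj(F(p,C),*T)-tc).ravel()*2,(proj(F(p,S),*T)-th).ravel()*2]
    return np.concatenate(r)
for top in(0,1):
    s=least_squares(res,[.69,.13,.115,.22,0],args=(top,)); print(top,s.x,s.fun)
E
python3 fit.py
```

```text
0 [ 0.6834  0.1372  0.1233  0.2214 -0.0064] [ 2.9795 -1.0301 -1.3244 -0.3153 -0.3658 -0.3769 -0.555   0.3568 -1.3158
  1.4862]
1 [ 0.684   0.1372  0.1234  0.2239 -0.0072] [ 3.2605 -1.285  -0.8873 -1.0131  0.049   0.1355 -0.3529  0.444  -1.234
  1.3472 -2.2094  0.9316 -0.3107 -1.5277  1.8714  2.4835 -3.4822  0.293
  0.9404 -1.2422  0.6961 -0.9478]
```

```bash
python3 -m pendant '[[20,-3,30,0,36],[40,-3,70,0,36],[40,-3,100,0,36],[40,-3,115,0,36],[40,-3,120,0,36],[40,-3,122,0,36],[40,-3,122,0,36]]' 22
python3 -m pendant '[[0,0,3,0,36],[0,0,6,0,36],[0,0,9,0,36],[0,0,12,0,36],[0,0,12,0,36]]'
python3 -m pendant '[[0,0,1,0,36],[0,0,2,0,36],[0,0,3,0,36],[0,0,3,0,36]]'
```

```text
time_s: 7.38
tool_pos: [0.6185, 0.1238, 0.1505]
orientation: [-0.0, 0.994, 0.114, 0.001]
contact_force: [-0.1, 0.4, -3.3]
finger_gap: 0.463
grasp_force: 26.3
time_s: 8.0
tool_pos: [0.6178, 0.1238, 0.137]
orientation: [0.0, 0.994, 0.114, -0.0]
contact_force: [-0.2, 0.2, -3.7]
finger_gap: 0.468
grasp_force: 25.9
time_s: 8.5
tool_pos: [0.6181, 0.1238, 0.1365]
orientation: [0.0, 0.994, 0.113, 0.0]
contact_force: [-7.6, -2.5, 14.3]
finger_gap: 0.464
grasp_force: 26.9
```

```bash
python3 -m pendant '[[0,0,0,0,36],[-2,0,2,0,36],[-4,0,4,0,36],[-6,0,6,0,36],[-8,0,8,0,36],[-8,0,8,0,36]]' 20
python3 - <<'E'
from h import *
f,K,Rm,t=snap("wrist"); st=bot.state(); print(st["tool_pos"],st["contact_force"],st["torque"])
cv2.imwrite("pics/w4.png",f)
E
```

```text
time_s: 9.25
tool_pos: [0.6114, 0.1223, 0.1282]
orientation: [-0.0, 0.994, 0.114, 0.002]
contact_force: [-3.1, -0.8, 8.4]
finger_gap: 0.468
grasp_force: 27.9
[0.6113691  0.12227921 0.12822667] [-2.09611229 -1.50861865  8.68249264] [-0.18256139  0.20862078 -0.00480938]
```

View pics/w4.png

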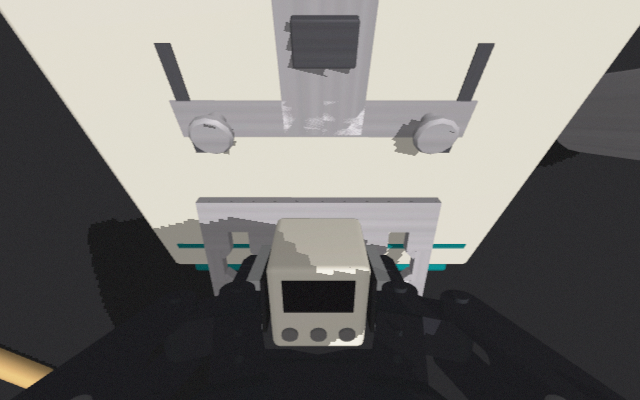

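```bash
python3 -m pendant '[[0,1.5,2,0,36],[0,1.5,4,0,36],[-1,1.5,6,0,36],[-1,1.5,6,0,36]]' 20
python3 -m pendant '[[-1,0,2,0,36],[-2,0,4,0,36],[-2,0,4,0,36]]' 20
cat > tilt.py <<'E'
from h import *
from scipy.optimize import least_squares
def tilt(name):
    f,K,Rm,t=snap("wrist"); st=bot.state(); cv2.imwrite(name,f); print(st["tool_pos"],st["contact_force"])
    return f
E
python3 - <<'E'
from tilt import *
f=tilt("pics/w5.png")
cv2.imwrite("pics/w5c.png",f[80:300,140:500])
E
```

```text
time_s: 9.8
tool_pos: [0.6091, 0.1217, 0.1221]
orientation: [-0.0, 0.993, 0.114, 0.0]
contact_force: [-8.4, 0.5, 12.4]
finger_gap: 0.464
grasp_force: 30.8
time_s: 10.18
tool_pos: [0.6076, 0.1213, 0.118]
orientation: [-0.001, 0.993, 0.114, 0.001]
contact_force: [-5.5, 0.8, 9.7]
finger_gap: 0.464
grasp_force: 31.4
[0.60763565 0.12132709 0.11798421] [-5.90082612  1.69639904 10.70778534]
```

View pics/w5c.png

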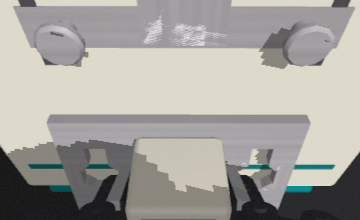

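Run:
```python
from h import *
s=bot.snapshot("wrist");K=np.array(s["mtx"]);I=np.linalg.inv(s["tool_from_camera"]);np.set_printoptions(precision=1,suppress=True)
for th in range(0,41,5):
    a=np.radians(th);x,z=np.cos(a)*27+np.sin(a)*29,np.sin(a)*27-np.cos(a)*29
    P=np.array([[x,y,5-z] for y in(-58,58)])/1000
    q=proj(P,K,I[:3,:3],I[:3,3]);print(th,q[0],q[1],abs(q[1,0]-q[0,0]))
print(s["tool_from_camera"],K[0,0])
```

```text
0 [200.5 202. ] [437.  201.9] 236.58506378462698
5 [198.1 198.5] [439.4 198.4] 241.2929564979272
10 [195.6 195.5] [442.  195.3] 246.4117053927519
15 [192.8 192.9] [444.8 192.7] 251.9404662971375
20 [189.9 190.8] [447.7 190.6] 257.87510153883886
25 [186.7 189.2] [450.9 189.1] 264.20723151247665
30 [183.4 188.3] [454.3 188.2] 270.9231617178115
35 [179.9 188.1] [457.9 188. ] 278.0026955868352
40 [176.2 188.6] [461.6 188.5] 285.41785669769945
[[-0.  -1.  -0.3  0.1]
 [ 1.  -0.  -0.  -0. ]
 [ 0.  -0.3  1.  -0.1]
 [ 0.   0.   0.   1. ]] 316.9421968048628
```

```bash
python3 -m pendant '[[0,0,1.5,0,36],[-1,0,3,0,36],[-1,0,3,0,36]]' 20
python3 -m pendant '[[0,0,1.5,0,36],[-0.5,0,2.5,0,36],[-0.5,0,2.5,0,36]]' 20
```

```text
time_s: 10.65
tool_pos: [0.6067, 0.1211, 0.1149]
orientation: [-0.001, 0.993, 0.114, 0.001]
contact_force: [-5.1, 1.0, 8.5]
finger_gap: 0.462
grasp_force: 31.6
time_s: 11.02
tool_pos: [0.6062, 0.121, 0.1124]
orientation: [-0.001, 0.993, 0.114, 0.001]
contact_force: [-5.7, 1.9, 9.1]
finger_gap: 0.464
grasp_force: 31.8
```

```bash
cat > edge.py <<'E'
from h import *
def edge(f):
    f=cv2.GaussianBlur(f,(3,3),0).astype(int); m=abs(f[...,2]-f[...,0])<6; b=f.mean(2)>105
    out=[]
    for r in range(178,212,2):
        k=np.where((m&b)[r,150:490])[0]; out.append((r,k.min()+150,k.max()+150,len(k)) if len(k) else (r,))
    return out
E
python3 - <<'E'
from edge import *
for n in("w4","w5"): print(n,edge(cv2.imread(f"pics/{n}.png")))
f,*_=snap("wrist");cv2.imwrite("pics/w6.png",f);print(edge(f))
f=f.astype(int)
print(f[195,170:215:3].tolist());print(f[170:210:3,215].tolist())
E
```

```text
w4 [(178,), (180,), (182,), (184,), (186,), (188,), (190,), (192,), (194,), (196,), (198, np.int64(199), np.int64(437), 239), (200, np.int64(198), np.int64(438), 241), (202, np.int64(196), np.int64(440), 245), (204, np.int64(196), np.int64(440), 245), (206, np.int64(197), np.int64(440), 244), (208, np.int64(197), np.int64(439), 243), (210, np.int64(198), np.int64(438), 241)]
w5 [(178,), (180,), (182,), (184,), (186,), (188,), (190,), (192,), (194,), (196, np.int64(190), np.int64(446), 257), (198, np.int64(189), np.int64(447), 259), (200, np.int64(188), np.int64(448), 261), (202, np.int64(187), np.int64(449), 263), (204, np.int64(188), np.int64(449), 262), (206, np.int64(188), np.int64(448), 261), (208, np.int64(189), np.int64(447), 259), (210, np.int64(190), np.int64(446), 257)]
[(178,), (180,), (182,), (184,), (186,), (188,), (190,), (192,), (194, np.int64(274), np.int64(274), 1), (196, np.int64(185), np.int64(451), 267), (198, np.int64(184), np.int64(452), 269), (200, np.int64(183), np.int64(453), 271), (202, np.int64(183), np.int64(453), 271), (204, np.int64(182), np.int64(454), 273), (206, np.int64(183), np.int64(454), 272), (208, np.int64(184), np.int64(453), 270), (210, np.int64(185), np.int64(452), 268)]
[[199, 214, 218], [199, 215, 219], [203, 218, 220], [201, 216, 220], [201, 215, 219], [148, 146, 149], [149, 147, 150], [150, 147, 151], [151, 147, 151], [149, 146, 150], [149, 147, 151], [148, 146, 151], [148, 145, 150], [151, 146, 152], [152, 148, 152]]
[[200, 214, 219], [200, 215, 219], [200, 215, 219], [200, 215, 219], [200, 215, 219], [200, 214, 219], [199, 213, 218], [200, 213, 219], [164, 162, 167], [153, 148, 153], [151, 147, 151], [150, 145, 151], [159, 155, 159], [154, 150, 154]]
```

```bash
python3 -m pendant '[[0.5,0,1.5,0,36],[0.5,0,2,0,36],[0.5,0,2,0,36]]' 20
python3 - <<'E'
from edge import *
f,*_=snap("wrist");print(max(e[3] for e in edge(f) if len(e)>1), max(e[3] for e in edge(cv2.imread("pics/w2.png")) if len(e)>1)); print(bot.state()["tool_pos"])
E
```

```text
time_s: 11.45
tool_pos: [0.6062, 0.121, 0.112]
orientation: [-0.0, 0.993, 0.114, 0.0]
contact_force: [-14.5, -0.9, 24.6]
finger_gap: 0.466
grasp_force: 33.7
274 275
[0.6061853  0.121033   0.11202356]
```

Run:
```python
from h import *
from scipy.optimize import least_squares
np.set_printoptions(precision=2,suppress=True)
s=bot.snapshot("wrist");K=np.array(s["mtx"]);M=np.array(s["tool_from_camera"])
yaw=.2239;Rf=(R.from_euler('z',yaw)*R.from_euler('y',-np.radians(35))).as_matrix();O=np.array([.684,.1372,.1234])
Rt=R.from_quat([.9935,.114,0,0]).as_matrix()
def cam(p):
    T=np.eye(4);T[:3,:3]=Rt;T[:3,3]=p;W=np.linalg.inv(T@M);return K,W[:3,:3],W[:3,3]
c4=cam([.6114,.1223,.1282]);c6=cam([.6062,.1210,.1124])
# stud world (face coords) from w4
r=least_squares(lambda q:(proj([O+Rf@[q[0],q[1]+y,q[2]+.0118] for y in(.04,-.04)],*c4)-[[211,133],[436,133]]).ravel(),[0,0,0]);print("stud face xyz mm",r.x*1e3,r.fun)
# plate top edge from w6, flat at height h=r.x[2]
h=r.x[2]
for uv,z in(((184.5,194.5),0),((452.5,194.5),0),((182,204),.006),((455,204),.006)):
    k,Rm,t=c6;d=Rf.T@(Rm.T@np.linalg.inv(k)@[*uv,1]);c=Rf.T@(-Rm.T@t-O);print("edge",(c+d*((h+z-c[2])/d[2]))*1e3)
print("TCP6 face",Rf.T@(np.array([.6062,.1210,.1122])-O)*1e3)
f=s["frame"];ci=cv2.HoughCircles(cv2.cvtColor(f,6),cv2.HOUGH_GRADIENT,1.2,150,param1=80,param2=15,minRadius=15,maxRadius=35);print(ci)
```

```text
stud face xyz mm [-6.92  0.25 -0.51] [ 0.   -0.47 -0.    0.47]
edge [-56.33  61.69  -0.51]
edge [-55.6  -57.97  -0.51]
edge [-55.69  60.96   5.49]
edge [-54.95 -57.24   5.49]
TCP6 face [-71.51   1.48  36.4 ]
[[[193.8  113.4   27.72]
  [463.8  132.6   33.  ]
  [390.6  269.4   23.52]
  [108.6  240.6   29.88]]]
```

```bash
python3 -m pendant '[[-3,0,-5,0,36],[-12,0,-22,0,36],[0,1,-38,0,36],[30,1.6,-56,0,36],[55,1.6,-67,0,36],[60,1.6,-69,0,36],[60,1.6,-69,0,36],[60,1.6,-69,0,36]]' 25
python3 - <<'E'
from edge import *
np.set_printoptions(precision=2,suppress=True)
Rf=(R.from_euler('z',.2239)*R.from_euler('y',-np.radians(35))).as_matrix();O=np.array([.684,.1372,.1234])
st=bot.state();print(Rf.T@(st["tool_pos"]-O)*1e3,"want",-71.5+87,-.1,56.4,st["contact_force"])
f,K,Rm,t=snap("wrist");cv2.imwrite("pics/w7.png",f)
for r in range(185,215,2):
    k=[c for c in range(150,490) if abs(int(f[r,c,2])-int(f[r,c,0]))<6 and 105<f[r,c].mean()<190]; print(r,len(k),k[:1],k[-1:])
E
```

```text
time_s: 12.55
tool_pos: [0.6642, 0.1312, 0.1772]
orientation: [0.0, 0.994, 0.114, -0.001]
contact_force: [-0.2, -0.5, -3.1]
finger_gap: 0.466
grasp_force: 30.4
[13.95 -1.41 55.86] want 15.5 -0.1 56.4 [-0.2  -0.47 -3.13]
185 18 [287] [344]
187 18 [287] [344]
189 14 [287] [344]
191 9 [287] [344]
193 16 [288] [344]
195 267 [185] [451]
197 269 [184] [452]
199 271 [183] [453]
201 271 [183] [453]
203 274 [182] [455]
205 274 [182] [455]
207 272 [183] [454]
209 269 [184] [452]
211 267 [185] [451]
213 266 [186] [451]
```

```bash
cat > fc.py <<'E'
from h import *
np.set_printoptions(precision=2,suppress=True)
Rf=(R.from_euler('z',.2239)*R.from_euler('y',-np.radians(35))).as_matrix();O=np.array([.684,.1372,.1234])
st=bot.state();print("TCP face",Rf.T@(st["tool_pos"]-O)*1e3,"F face",Rf.T@st["contact_force"],"T",st["torque"])
E
python3 -m pendant '[[1.2,-1,-0.9,0,36],[3.2,-1,2,0,36],[5.2,-1,4.8,0,36],[5.2,-1,4.8,0,36]]' 25
python3 fc.py
python3 -m pendant '[[1.1,0,1.6,0,36],[2.3,0,3.3,0,36],[2.3,0,3.3,0,36]]' 25
python3 fc.py
```

```text
time_s: 13.1
tool_pos: [0.6702, 0.1338, 0.1725]
orientation: [0.0, 0.994, 0.114, -0.0]
contact_force: [-0.3, -0.2, -3.0]
finger_gap: 0.464
grasp_force: 30.4
TCP face [16.52 -0.28 48.34] F face [-2.03 -0.09 -2.28] T [ 0.   -0.02 -0.03]
time_s: 13.48
tool_pos: [0.6726, 0.1343, 0.1715]
orientation: [0.0, 0.994, 0.114, 0.0]
contact_force: [-4.8, -1.3, 8.7]
finger_gap: 0.47
grasp_force: 32.1
TCP face [17.95 -0.27 46.19] F face [ 0.92 -0.22  9.99] T [-0.33  1.25 -0.01]
```

```bash
for i in 1 2 3; do :; done; python3 -m pendant '[[-0.8,0,0.6,0,36],[-1.6,0,1.1,0,36],[-1.6,0,1.1,0,36]]' 25
python3 fc.py
python3 -m pendant '[[-0.8,0,0.6,0,36],[-1.6,0,1.1,0,36],[-1.6,0,1.1,0,36]]' 25
python3 fc.py
```

```text
time_s: 13.85
tool_pos: [0.6723, 0.1342, 0.1715]
orientation: [-0.0, 0.994, 0.114, 0.002]
contact_force: [-1.6, -0.7, 11.3]
finger_gap: 0.468
grasp_force: 32.2
TCP face [17.69 -0.31 46.3 ] F face [ 5.05 -0.27 10.24] T [-0.23  0.65 -0.01]
time_s: 14.22
tool_pos: [0.6695, 0.1336, 0.1677]
orientation: [0.0, 0.994, 0.114, 0.0]
contact_force: [-0.4, 0.3, -3.4]
finger_gap: 0.467
grasp_force: 30.6
TCP face [13.12 -0.31 44.86] F face [-2.29  0.35 -2.6 ] T [-0.01  0.03 -0.  ]
```

```bash
python3 -m pendant '[[0.6,0,0.8,0,36],[1.1,0,1.6,0,36],[1.1,0,1.6,0,36]]' 25
python3 fc.py
python3 -m pendant '[[0.6,0,0.8,0,36],[1.1,0,1.6,0,36],[1.1,0,1.6,0,36]]' 25
python3 fc.py
```

```text
time_s: 14.6
tool_pos: [0.6704, 0.1338, 0.1654]
orientation: [0.0, 0.994, 0.114, -0.0]
contact_force: [-0.2, -0.1, -2.6]
finger_gap: 0.463
grasp_force: 30.6
TCP face [12.57 -0.28 42.47] F face [-1.68 -0.01 -2.  ] T [-0.04  0.05 -0.  ]
time_s: 14.98
tool_pos: [0.6716, 0.1341, 0.1643]
orientation: [-0.0, 0.994, 0.114, -0.0]
contact_force: [-0.7, 0.0, -3.3]
finger_gap: 0.461
grasp_force: 30.7
TCP face [12.94 -0.25 40.83] F face [-2.39  0.18 -2.32] T [0.02 0.02 0.02]
```

Heads are entering the holes. Continue.

```bash
python3 -m pendant '[[0.6,0,0.8,0,36],[1.1,0,1.6,0,36],[1.1,0,1.6,0,36]]' 25
python3 fc.py
python3 -m pendant '[[0.6,0,0.8,0,36],[1.1,0,1.6,0,36],[1.1,0,1.6,0,36]]' 25
python3 fc.py
```

```text
time_s: 15.35
tool_pos: [0.6726, 0.1343, 0.1628]
orientation: [0.0, 0.994, 0.114, -0.0]
contact_force: [-1.5, -0.4, -0.8]
finger_gap: 0.465
grasp_force: 30.8
TCP face [12.96 -0.25 39.  ] F face [-1.69 -0.03  0.25] T [-0.11  0.22 -0.01]
time_s: 15.72
tool_pos: [0.6738, 0.1346, 0.1611]
orientation: [0.0, 0.994, 0.114, 0.0]
contact_force: [-1.8, -1.9, -0.4]
finger_gap: 0.462
grasp_force: 30.9
TCP face [12.99 -0.26 36.97] F face [-2.02 -1.41  0.92] T [-0.12  0.35  0.04]
```

```bash
python3 -m pendant '[[0.5,0,0.7,0,36],[0.9,0,1.3,0,36],[0.9,0,1.3,0,36]]' 25
python3 fc.py
python3 -m pendant '[[0.4,0,0.6,0,36],[0.8,0,1,0,36],[0.8,0,1,0,36]]' 25
python3 fc.py
```

```text
time_s: 16.1
tool_pos: [0.6738, 0.1346, 0.1609]
orientation: [0.0, 0.994, 0.114, -0.001]
contact_force: [-8.5, -3.2, 8.2]
finger_gap: 0.465
grasp_force: 32.0
TCP face [12.9  -0.23 36.72] F face [-2.7  -1.23 11.86] T [-0.4   1.45 -0.01]
time_s: 16.48
tool_pos: [0.6739, 0.1346, 0.1604]
orientation: [0.0, 0.994, 0.114, -0.001]
contact_force: [-12.7, -3.4, 13.1]
finger_gap: 0.467
grasp_force: 32.6
TCP face [12.65 -0.25 36.31] F face [-3.21 -0.49 18.26] T [-0.6   2.31 -0.05]
```

```bash
python3 -m pendant '[[-0.6,0,-0.8,0,36],[-0.6,0,-0.8,0,36],[-2.2,0,0.4,0,36],[-3.8,0,1.5,0,36],[-5.5,0,2.6,0,36],[-5.5,0,2.6,0,36]]' 60
python3 fc.py
python3 -m pendant '[[-1.6,0,1.1,0,36],[-3.3,0,2.3,0,36],[-3.3,0,2.3,0,36]]' 60
python3 fc.py
```

```text
time_s: 17.23
tool_pos: [0.6718, 0.1342, 0.1589]
orientation: [-0.0, 0.994, 0.114, 0.003]
contact_force: [-2.3, -1.6, 10.4]
finger_gap: 0.462
grasp_force: 61.1
TCP face [10.07 -0.18 36.25] F face [ 3.86 -1.1  10.01] T [-0.08  0.04 -0.04]
time_s: 17.6
tool_pos: [0.6686, 0.1335, 0.1566]
orientation: [-0.0, 0.994, 0.114, 0.003]
contact_force: [-1.9, -0.9, 9.5]
finger_gap: 0.462
grasp_force: 61.1
TCP face [ 6.07 -0.21 36.26] F face [ 3.78 -0.47  8.9 ] T [-0.12  0.07 -0.03]
```

Sliding well (about 6.5 of 18 mm done).

```bash
python3 -m pendant '[[-1.6,0,1.1,0,36],[-3.3,0,2.3,0,36],[-4.9,0,3.4,0,36],[-4.9,0,3.4,0,36]]' 60
python3 fc.py
python3 -m pendant '[[-1.6,0,1.1,0,36],[-3.3,0,2.3,0,36],[-3.3,0,2.3,0,36]]' 60
python3 fc.py
```

```text
time_s: 18.1
tool_pos: [0.6638, 0.1325, 0.1531]
orientation: [-0.0, 0.994, 0.114, 0.003]
contact_force: [-1.9, -1.3, 9.9]
finger_gap: 0.466
grasp_force: 61.1
TCP face [ 0.06 -0.14 36.23] F face [ 3.93 -0.83  9.36] T [-0.07  0.05  0.  ]
time_s: 18.48
tool_pos: [0.6604, 0.1317, 0.1507]
orientation: [-0.0, 0.994, 0.114, 0.002]
contact_force: [-3.2, -0.9, 10.8]
finger_gap: 0.459
grasp_force: 60.9
TCP face [-4.23 -0.14 36.24] F face [ 3.5  -0.14 10.74] T [-0.07  0.22 -0.02]
```

```bash
python3 -m pendant '[[-0.8,0,0.6,0,36],[-1.6,0,1.1,0,36],[-1.6,0,1.1,0,36]]' 60
python3 fc.py
python3 -m pendant '[[-0.8,0,0.6,0,36],[-1.6,0,1.1,0,36],[-1.6,0,1.1,0,36]]' 60
python3 fc.py
```

```text
time_s: 18.85
tool_pos: [0.6592, 0.1314, 0.1498]
orientation: [-0.0, 0.994, 0.114, 0.003]
contact_force: [-2.2, 0.3, 10.6]
finger_gap: 0.461
grasp_force: 61.1
TCP face [-5.72 -0.16 36.23] F face [4.34 0.76 9.87] T [-0.12  0.02 -0.09]
time_s: 19.23
tool_pos: [0.659, 0.1313, 0.1495]
orientation: [-0.001, 0.994, 0.114, 0.004]
contact_force: [0.6, -0.4, 12.1]
finger_gap: 0.461
grasp_force: 61.1
TCP face [-6.08 -0.22 36.16] F face [ 7.31 -0.47  9.63] T [ 0.03 -0.61 -0.04]
```

```bash
python3 -m pendant '[[-0.8,0,0.6,0,36],[-1.6,0,1.1,0,36],[-1.6,0,1.1,0,36]]' 60
python3 fc.py
python3 -m pendant '[[-0.6,0,0.3,0,36],[-1.2,0,0.5,0,36],[-1.2,0,0.5,0,36]]' 60
python3 fc.py
```

```text
time_s: 19.6
tool_pos: [0.6588, 0.1313, 0.1493]
orientation: [-0.001, 0.994, 0.114, 0.006]
contact_force: [4.0, 1.1, 13.2]
finger_gap: 0.459
grasp_force: 61.4
TCP face [-6.32 -0.15 36.09] F face [10.98  0.17  8.38] T [ 0.09 -1.33 -0.02]
time_s: 19.98
tool_pos: [0.6587, 0.1313, 0.1492]
orientation: [-0.001, 0.994, 0.114, 0.007]
contact_force: [7.3, 1.8, 13.1]
finger_gap: 0.464
grasp_force: 61.4
TCP face [-6.5  -0.16 36.06] F face [13.72  0.09  6.43] T [ 0.24 -1.92 -0.05]
```

```bash
python3 -m pendant '[[-0.8,0,0.6,0,36],[-1.6,0,1.1,0,36],[-2,0,1.4,0,36],[-2,0,1.4,0,36]]' 60
python3 fc.py
python3 -m pendant '[[2.5,0,-1.6,0,36],[4.3,0,-2.6,0,36],[4.3,0,-2.6,0,36]]' 60
python3 fc.py
```

```text
time_s: 20.48
tool_pos: [0.6585, 0.1313, 0.149]
orientation: [-0.001, 0.993, 0.113, 0.009]
contact_force: [10.4, 1.1, 15.0]
finger_gap: 0.461
grasp_force: 61.5
TCP face [-6.72 -0.14 36.  ] F face [17.09 -1.2   6.35] T [ 0.48 -2.78  0.02]
time_s: 20.85
tool_pos: [0.6588, 0.1313, 0.1494]
orientation: [-0.001, 0.994, 0.114, 0.005]
contact_force: [1.1, -0.1, 12.8]
finger_gap: 0.462
grasp_force: 61.3
TCP face [-6.3  -0.16 36.14] F face [ 8.21 -0.37  9.86] T [ 0.02 -0.69 -0.09]
```

```bash
python3 -m pendant '[[0,0,-1,0,36],[0,0,-1,0,42],[0,0,-1,0,50],[0,0,-1,0,60],[0,0,-1,0,64],[0,0,-1,0,64],[0,0,-10,0,64],[0,0,-40,0,64],[-40,0,-90,0,64],[-70,0,-110,0,64],[-70,0,-110,0,64],[-70,0,-110,0,64]]' 20
python3 - <<'E'
from h import *
f,K,Rm,t=snap("wrist"); print(bot.state()["contact_force"]); cv2.imwrite("pics/w8.png",f)
cv2.imwrite("pics/w8c.png",cv2.resize(f[0:260,140:500],None,fx=2.2,fy=2.2,interpolation=cv2.INTER_CUBIC))
Rf=(R.from_euler('z',.2239)*R.from_euler('y',-np.radians(35))).as_matrix();O=np.array([.684,.1372,.1234])
P=[O+Rf@[x,y,z] for x,y,z in((-.0069,.04,.0118),(-.0069,-.04,.0118),(.0146,.01,.004),(.0291,-.01,.004),(.013,.058,.006),(.013,-.058,.006))]
print((proj(P,K,Rm,t)-[140,0])*2.2)
E
```

```text
time_s: 22.35
tool_pos: [0.5874, 0.1144, 0.2558]
orientation: [0.0, 0.994, 0.114, 0.0]
contact_force: [0.1, -0.8, -0.2]
finger_gap: 0.749
grasp_force: 0.0
[-0.54933689 -0.21533452  0.51513675]
[[268.94682235 192.76607405]
 [513.26141544 193.6030268 ]
 [359.1370254  115.97434105]
 [425.40462615  66.84278676]
 [204.50996883 123.63762294]
 [577.99647287 124.9569308 ]]
```

View pics/w8c.png

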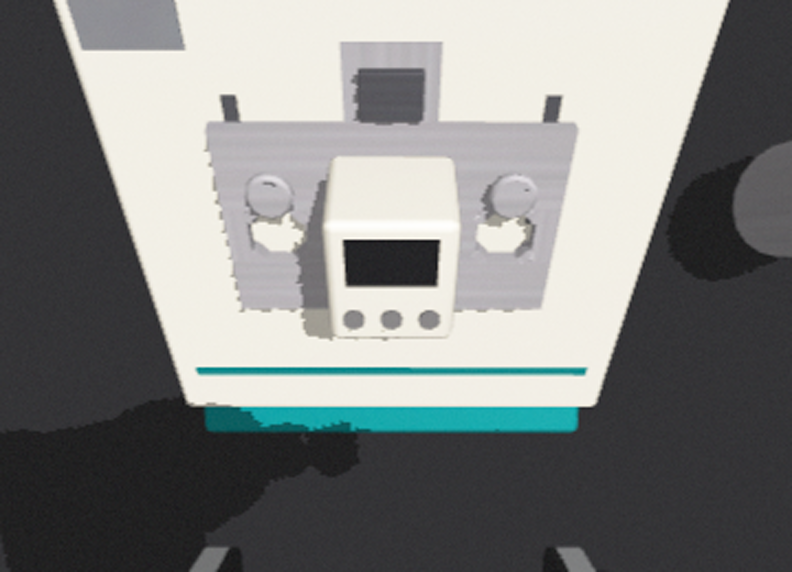

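```bash
python3 -c "
from bench import bot
print(bot.close_job())"
```

```text
the job is handed in; nothing more can be done
None
```

The readout unit hangs fully home on both studs, its top edge where it should be and the catch apparently out behind it in the last picture; I let go, moved clear and handed the job in at about 22 s, but no verdict came back.

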